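Roll a wooden roller up a sloped gutter to its stop

ROBOT

A 7-joint arm with a two-finger parallel gripper is mounted at the origin on the work surface. World frame = base frame: x ahead of the robot, y to its left, z up, the work surface at z = 0. Lengths are in m, angles in rad, forces in N, time in s.
With the tool pointing down it reaches from about 0.425 to 0.95 m from the base axis. Payload 4.7 kg.
Tool frame: the origin (TCP) lies between the finger pads; the fingertips stand 25 mm ahead of it and the grasp point (between the pads) lies 6 mm ahead of it; x points along the fingers, z is the direction in which the jaws open and shut, and the axes are right-handed (so a half turn about x gives the same grasp; the last joint's range is limited). The gripper opens to 85 mm and grips with 20 to 120 N. Pads are 22 mm wide; open, the fingers measure 114 mm over their backs; the gripper's body (76 mm by 85 mm) begins 54 mm behind the grasp point. The pads swing forward as they close: fully open they stand 13 mm farther back than shut.
Start: joints at [1.28, 0.469, -0.049, 1.532, 0.024, 1.141, -0.082], TCP at [0.175, -0.652, 0.256] pointing down, gripper open.
Joint ranges: [-2.59, 2.59], [-0.33, 1.99], [-1.39, 1.29], [0.1, 2.45], [-1.04, 4.18], [0.21, 1.99], [-2.66, 2.66]. Speed limits (rad/s): [2.57, 2.57, 3.14, 3.14, 3.14, 3.14, 3.14].

INTERFACE

Orientations are given as a 3x3 rotation matrix whose columns are the frame's x, y, z axes.
In Python, from rig import * gives the robot as it stands. Calls block until the motion is done:
- movep(position, orientation): joint-space move of the TCP to a pose.
- move_l(position, attitude=None, feed=0.15, until_force=None): straight line of the TCP; attitude=None keeps the orientation; feed is the mean speed in m/s. With until_force (N) it stops when the force on the tool has changed by that much, and returns True; else False.
- move_joints(angles): joint-space move.
- command_gripper(opening, newtons=None): finger opening in m; newtons is the grip in N (None keeps the last); returns when the fingers have stopped.
- sleep(seconds).
- inverse_kinematics(position, orientation): joint angles nearest the present ones, or None.
- sense(): the state.
- camera(name): name is "scene" or "top" or "wrist"; returns (picture, depth): 420x560x3 uint8, red, green, blue; 420x560 float32, m along the optical axis (not along the pixel's ray), 0 where there is no reading.
- camera_params(name): a dict with "K" (3x3 intrinsics, pixels), "position" and "rotation" of the camera in the world; the wrist camera has in their place "tool_from_camera" (4x4, takes a point from camera to tool coordinates, whose origin is the TCP and whose axes are the tool frame's). Camera axes: x right, y down, z forward; pixel columns grow to the right and rows downward; lengths in m; the calibration is good to about 2 mm. A picture is of the moment at which its call begins: read the wrist's pose just before it. camera_params takes no time and is no camera call.
A pose or a line that the arm cannot do raises Unreachable and nothing moves.
- finish_job(): hands the job in, once; it reports no verdict.
The state is a dict: "time_s": time; "joint_pos": joint angles; "qd": joint speeds; "joint_efforts": joint torques, N m; "position": TCP position; "tcp_rot": TCP orientation; "wrist_force": force on the tool from outside, world axes, zero at the start; "ft_torque": the same for the moment, N m; "finger_gap": finger opening in m.
Only numpy, scipy, OpenCV 4.12 (cv2) and the standard library are available. Lean on these libraries where they do the work, as an engineer would, in place of code of your own. Each camera call takes 0.05 s, during which the arm holds its last target. There are 200 camera calls.

TASK

With the fingertips, push the plain wooden roller gently up its sloped gutter and over the low step, so that it drops into the pocket in front of the stop at the top end and cannot roll back; then leave it at rest. Only push it: do not pick it up or squeeze it. Leave the flanged spool in the neighbouring gutter and the other things on the bench where they are.

Things in the scene. Friction and masses are not known exactly. Their poses are not given: they have to be found in the camera images.
- roller: plain solid wooden cylinder, waxed smooth (friction about 0.35, also against the fingers), 60 mm in diameter, 80 mm long, about 0.16 kg, lying across one of the two gutters of the rack (which of the two varies) at the low end. Origin at its centre; its y axis is the cylinder's axis, its x and z turn with it as it rolls. It rests against the low end lip at the start.
- spool: wooden cord spool lying in the other gutter at the low end, to be left alone: two end flanges 60 mm in diameter and 12 mm thick on a 28 mm core, 80 mm long. Origin at its centre, y axis along its own axis.
- rack_floor (a point): frame of the two sloped gutters of the fixed wooden rack. Origin on the plane of the gutter floors, on the midline between the gutters, 42 mm above the bench; x up the slope (8 degrees above level), y across, z square to the floor. Gutters 86 mm wide, centre lines at y = +49 and -49 mm; walls and divider 12 mm thick, 18 mm high above the floor. Rack 208 mm wide, x = -142 to 145.5 mm.
- rack_lip (a point): inner top edge of the low end lip, on the midline: x = -132, z = 10 mm in the rack_floor frame. The lip is 10 mm thick along x and 10 mm high; the roller starts against it with its centre at x = -109, z = 30 mm.
- rack_step (a point): top edge of the step, on the midline: x = 77, z = 7 mm in the rack_floor frame. A ramp climbs to it from x = 21 mm; behind it the floor drops back to z = 0. The roller passes it with its centre at z = 37 mm, and once that is more than about 5 mm beyond the edge it drops into the pocket by itself; there its centre lies at x = 96 to 99.5, z = 30 mm.
- rack_stop (a point): top edge of the stop's face, on the midline: x = 129.5, z = 40 mm in the rack_floor frame. The stop is a bar 16 mm thick across both gutters at the top end, 40 mm high.
- jar: bystander: closed amber glass jar, 64 mm in diameter, 85 mm high, standing on the bench; origin at the centre of its underside.
- gouge: bystander: carving gouge with a round wooden handle, 190 mm long, lying on the bench along its x axis; origin on its underside.
- block: bystander: dark wooden block 90 x 60 x 30 mm lying on the bench; origin at the centre of its underside.
Mind the look-alikes: they are no part of the job. Leave any blue, pink or yellow look-alike of the roller alone.

How it is judged:
At the end, for the whole second after the job is handed in: The roller lies at rest (under 20 mm/s and 0.5 rad/s) down in the pocket between step and stop: centre 91 to 104 mm up the slope from the rack_floor origin and 26 to 33.5 mm above the gutter floor, its axis within 0.15 rad of square across the gutter; the spool within 15 mm of its start (x of roller in the frame of rack_floor between 0.091 and 0.104 m and z of roller in the frame of rack_floor between 0.026 and 0.0335 m and angle between the y axis of roller and the y axis of rack_floor, either way round below 0.15 rad and linear speed of roller below 0.02 m/s and angular speed of roller below 0.5 rad/s and distance of spool from where it was at the start of the episode below 0.015 m); the robot touches nothing.
It fails at once if the roller is lifted: its centre more than 46 mm above the gutter floor (9 mm above its height when passing the step) (z of roller in the frame of rack_floor above 0.046 m).
It fails at once if the roller is squeezed or pushed with more than 30 N (contact force between the fingers and roller above 30 N).
It fails at once if the spool is moved more than 15 mm (distance of spool from where it was at the start of the episode above 0.015 m).
It fails at once if the jar, gouge or block is moved more than 25 mm (distance of any of jar, gouge, block from where it was at the start of the episode above 0.025 m).
It also fails if it takes over 42 s, if anything falls off the work surface, if the arm or the gripper's body presses on something with over 40 N, if the wrist force passes 120 N, or if a joint passes its speed limit or range.

## Working session

There is one attempt and no reset: what is moved stays moved. The work goes in short steps, each a Python script; the robot and the scene stay as the last script left them, time stands still between calls to the robot, and variables do not carry over. Pictures are saved under pics/ and viewed, about 8 in all and at most 12, crops included, and the job is handed in when it is done.

```bash
mkdir -p pics; ls; python3 - <<'E'
from rig import *
import cv2,numpy as np
s=sense();print(s['time_s'],s['position'],s['tcp_rot'],s['finger_gap'])
for n in("top","scene"):
    p,d=camera(n);cv2.imwrite(f"pics/{n}0.png",p[:,:,::-1]);np.savez(f"{n}0.npz",p=p,d=d)
    c=camera_params(n);print(n,c)
E
```

```text
pics
0.0 [ 0.17461298 -0.65147059  0.25524208] [[-5.42854312e-04  9.65898422e-01  2.58920730e-01]
 [ 1.86219437e-03  2.58921295e-01 -9.65896628e-01]
 [-9.99998119e-01 -4.21804229e-05 -1.93924715e-03]] 0.08543481337739596
top {'K': array([[423.20056725,   0.        , 274.40416181],
       [  0.        , 423.20056725, 205.26912775],
       [  0.        ,   0.        ,   1.        ]]), 'position': array([ 0.47404222, -0.00536449,  1.10504117]), 'rotation': array([[ 0.01849611, -0.99309453,  0.11584967],
       [-0.99975209, -0.01693362,  0.01445701],
       [-0.01239543, -0.11608835, -0.99316154]])}
scene {'K': array([[478.16625486,   0.        , 281.65975175],
       [  0.        , 478.16625486, 211.49646189],
       [  0.        ,   0.        ,   1.        ]]), 'position': array([ 1.17223364, -0.99635825,  0.98016674]), 'rotation': array([[ 0.86126412,  0.31515246, -0.39862644],
       [ 0.50810156, -0.52243936,  0.68475538],
       [ 0.0075442 , -0.79229795, -0.61008773]])}
```

View pics/top0.png

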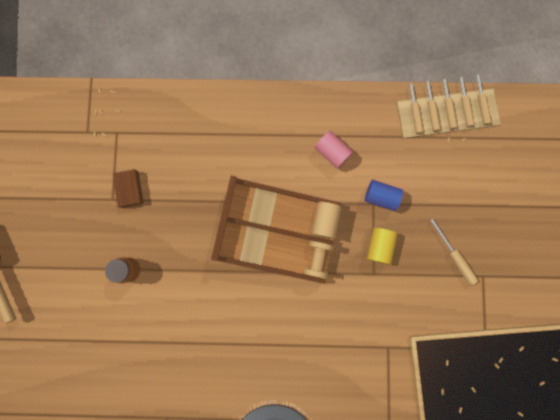

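View pics/scene0.png

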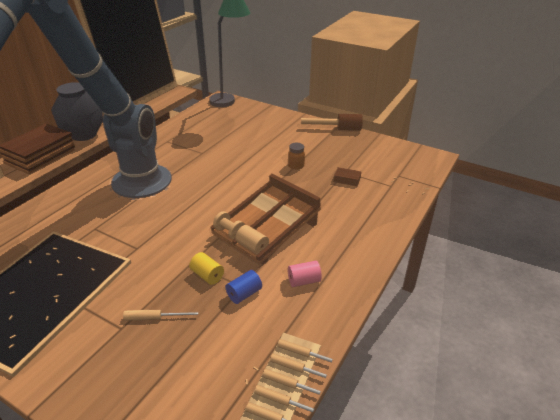

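The top view shows the rack at about (215–340, 178–282), low end to the right. The roller is in the far gutter at (326,221) and the spool in the near gutter at (318,258). The blue, yellow and pink look-alikes stand beyond the low end. Next I'll enlarge the rack.

```bash
cat > h.py <<'E'
import numpy as np,cv2
def cloud(c,d):
    v,u=np.mgrid[:d.shape[0],:d.shape[1]]; K=c["K"]
    P=np.stack([(u-K[0,2])/K[0,0]*d,(v-K[1,2])/K[1,1]*d,d],-1)
    return P@c["rotation"].T+c["position"]
E
python3 - <<'E'
from rig import camera_params
from h import *
z=np.load("top0.npz");W=cloud(camera_params("top"),z['d']);np.save("W.npy",W)
c=z['p'][165:295,205:355,::-1];cv2.imwrite("pics/crop.png",cv2.resize(c,None,fx=5,fy=4.6154,interpolation=cv2.INTER_CUBIC) if 0 else cv2.resize(c,None,fx=4.6,fy=4.6,interpolation=cv2.INTER_CUBIC))
R=W[150:300,195:360]
for v in range(172,290,6): print(v,' '.join('%3d'%(1000*W[v,u,2]) for u in range(206,352,5)))
for v,u in [(188,126),(270,120),(246,383),(195,385)]: print(u,v,W[v,u].round(3))
E
```

```text
172   0   1   4   0   3   0   0   0  -1   0   0   1   0  -2   1  -1   1   0   0   2  -1   3  -3   1   0   2   0   0  -3   2
178  -1   0  -1   1  -4 103  97  -1   0  -1  -3   0   3  -2  -1  -2   0   0  -4   0   0   3   1   0  -1   0  -2  -1   0  -2
184   0   0  -1   1   0 104  62  71  76  69  71  66  -2   0   0  -1   0   4  -3  -3  -1  -1  -5  -1  -1  -1   4  -1  -2   0
190   0   0  -1   0   0 101  60  58  57  58  58  57  56  65  65  63  62  -2   0  -2  -1  -1   0  -1   1   1   3  -1  -2   0
196  -1   0   1  -3 103  97  57  54  54  53  58  54  50  45  47  43  40  49  57  53  51  53   0  -3  -1  -2  -1  -2  -1  -1
202  -3  -2   0   1 104  59  54  57  55  52  58  56  51  48  44  45  42  39  37  34  35  32  34  75  46  45  39   0   0   1
208   0   2   4   1  99  57  58  54  54  54  53  53  52  46  42  43  35  41  35  36  32  30  30  81  84  82  80   0   0   0
214   1   0   1   2  97  61  56  57  56  58  56  51  47  46  42  42  40  39  39  34  32  31  69  84  88  84  80   0  -1   4
220   0   0   1 100  99  74  73  72  50  54  58  51  48  43  42  39  41  40  35  34  34  33  73  82  85  83 
[... 797 characters left out ...]
65  52  48  44  45  41  46  39  36  35  32  33  28  25  69  69  37   0   0   2   1   3
268   0  -1   0   0   4   2   0   0  -3   2  67  57  61  57  38  37  38  34  31  28  25  59  70  66  32   0  -1   0   0  -2
274  -1   3  -1  -2  -2   0   0  -3   0   4   0   2  -2  -1   2  53  55  53  50  48  24  83  84  85  73  -2   2   2   0   0
280   2  -1   3   0  -1   5   5   0   1  -2   1   3   0   1   0  -1   0   1   1   3   0  47  43  43   0   3   2   0   1   2
286  -1   1   3  -2  -2  -3   1   0   0   1   0   0   3   2  -1  -3   0   1   2   0   0   0   1   1   0  -1   1  -2   0  -3
126 188 [0.638 0.394 0.03 ]
120 270 [0.431 0.376 0.085]
383 246 [ 0.5   -0.258  0.061]
385 195 [ 0.626 -0.264  0.064]
```

View pics/crop.png

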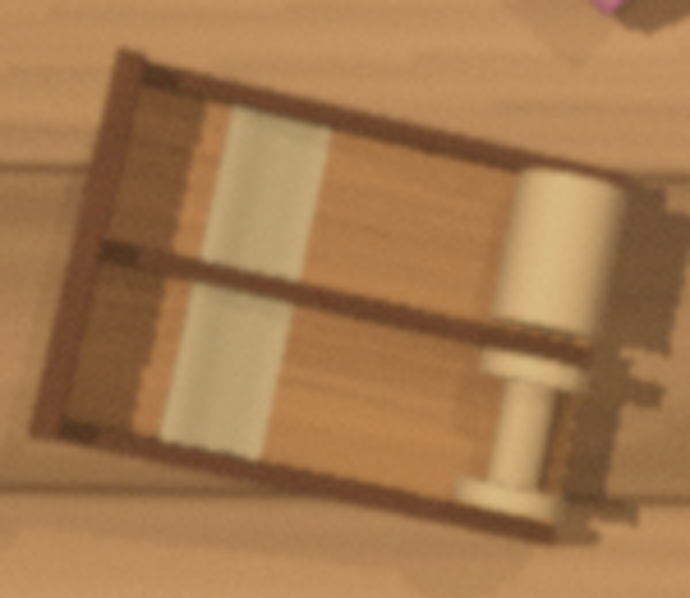

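The crop shows the stop bar at left from (125,55) to (45,435) and the light ramp with its step edge from (233,105) to (165,440). The roller is at (555,255). Next I'll fit the rack frame from the depth and check it against the step edge and the roller.

```bash
cat >> h.py <<'E'
def frame(x,y,yaw):
    c,s=np.cos(yaw),np.sin(yaw);a=np.deg2rad(8)
    R=np.array([[c,-s,0],[s,c,0],[0,0,1]])@np.array([[np.cos(a),0,-np.sin(a)],[0,1,0],[np.sin(a),0,np.cos(a)]])
    return R,np.array([x,y,0.042])
E
python3 - <<'E'
from rig import camera_params
from h import *
from scipy.optimize import minimize
W=np.load("W.npy");c=camera_params("top")
Q=W[165:295,200:355].reshape(-1,3)
rack=Q[(Q[:,2]>.02)]
st=Q[Q[:,2]>.094];r=cv2.minAreaRect((st[:,:2]*1000).astype(np.float32));print(r,st.mean(0))
# model height in rack coordinates, robust fit of x,y,yaw and dz
def H(x,y):
    z=np.where(x<21,0,np.where(x<77,7*(x-21)/56,0)); z=np.where(x<-132,10,z)
    w=(abs(y)<6)|(abs(y)>92); z=np.where(w,18,z); z=np.where(x>129.5,40,z)
    ins=(abs(y)<104)&(x>-142)&(x<145.5)
    return np.where(ins,z,np.nan)
S=Q
def cost(p):
    R,o=frame(p[0]/1e3,p[1]/1e3,p[2]);L=(S-o)@R*1000
    h=H(L[:,0],L[:,1]);bench=np.where(np.isnan(h),S[:,2]*1000-0,L[:,2]-h)
    m=~((L[:,0]>-150)&(L[:,0]<-70)&(abs(L[:,1])<92))
    e=np.minimum(abs(bench),15);return e[m].mean()
best=None
for yaw in np.deg2rad([70,77,83,90]):
  for k in range(1):
    g=minimize(cost,[530,0,yaw],method='Nelder-Mead',options=dict(initial_simplex=[[530,0,yaw],[550,0,yaw],[530,25,yaw],[530,0,yaw+.1]],maxiter=400,xatol=1e-3))
    print(g.x,g.fun)
    if best is None or g.fun<best.fun:best=g
p=best.x;np.save("pose.npy",[p[0]/1e3,p[1]/1e3,p[2]])
R,o=frame(p[0]/1e3,p[1]/1e3,p[2])
def px(L):
    q=(R@(np.array(L)/1e3)+o-c['position'])@c['rotation'];u=c['K']@q;return ((u[:2]/u[2]-[205,165])*4.6).round()
for n,L in dict(stepL=(77,90,7),stepR=(77,-90,7),mid=(77,8,7),stopL=(145.5,104,40),stopR=(145.5,-104,40),cornL=(-142,104,18),cornR=(-142,-104,18)).items():print(n,px(L))
L=(Q-o)@R*1000
for sg in(-1,1):
    m=(L[:,0]<-70)&(L[:,0]>-145)&(L[:,1]*sg>8)&(L[:,1]*sg<91)&(L[:,2]>45);t=L[m];print(sg,len(t),t.mean(0),np.percentile(t,[2,98],0))
    m2=m
    if sg<0:
        A=np.c_[t[:,0]**2,t[:,0],np.ones(len(t)),t[:,1]*0];
fl=L[(abs(L[:,0]+20)<30)&(abs(abs(L[:,1])-49)<25)];print('floor z',fl[:,2].mean())
E
```

```text
((564.3798828125, 85.70892333984375), (198.23536682128906, 162.8612060546875), 5.827404499053955) [0.54816296 0.11317449 0.22463908]
[534.30718991   1.52203359   1.37406499] 1.7641847829779986
[534.297597     1.52383481   1.37412184] 1.76438384937986
[534.29847815   1.52348115   1.3741214 ] 1.7643829550306627
[534.31544128   1.58147264   1.37403281] 1.7649053816649436
stepL [159. 434.]
stepR [233. 108.]
mid [193. 284.]
stopL [ 25. 436.]
stopR [116.  45.]
cornL [552. 547.]
cornR [627. 172.]
-1 687 [-106.83256223  -49.46909698   55.79207427] [[-133.17067409  -88.47718507   45.50830444]
 [ -84.13841009  -10.66041602   62.64523129]]
1 245 [-107.45889343   48.5542845    54.64858055] [[-133.75145841    9.28104841   45.10307199]
 [ -84.39550168   87.86365166   62.05244651]]
floor z 0.12470648525904247
```

The fit agrees with the step and the roller to about 2 mm: roller at rack (-107,-49), expected -109. I'll approach from behind with the fingers part open, giving two points of contact across the roller.

```bash
cat >> h.py <<'E'
R,o=frame(*np.load("pose.npy"))
def at(x,z,y=-49): return R@(np.array([x,y,z])/1e3)+o
def att(s):
    X=-R[:,2];Z=s*R[:,1];return np.c_[X,np.cross(Z,X),Z]
E
python3 - <<'E'
from rig import *
from h import *
q0=np.array(sense()['joint_pos'])
c=[]
for s in(1,-1):
    q=inverse_kinematics(at(-162,160),att(s));print(s,q)
    if q is not None:
        ok=[inverse_kinematics(at(x,40),att(s)) is not None for x in(-162,-50,50)];print(ok)
        if all(ok):c.append((abs(np.array(q)-q0).max(),s))
s=min(c)[1];print(s);open("s.txt","w").write(str(s))
command_gripper(0.03)
movep(at(-162,160),att(s))
move_l(at(-162,40),feed=0.08)
st=sense();print(st['time_s'],(R.T@(st['position']-o)*1000).round(1),st['wrist_force'],st['finger_gap'])
for n in("scene","top"):
    p,d=camera(n);np.savez(n+"1.npz",p=p,d=d)
    a=p[150:310,170:370] if n=="scene" else p[160:300,200:375]
    cv2.imwrite(f"pics/{n}1.png",cv2.resize(a[:,:,::-1],None,fx=3.7,fy=3.7,interpolation=cv2.INTER_CUBIC))
E
```

```text
1 [-0.43561309  0.64660735  1.11286618  1.88105906 -0.78297831  1.14933815
 -2.3290597 ]
[True, True, True]
-1 [ 0.75220158  0.46713758 -0.56680077  1.81424842  0.13029612  0.93454015
 -0.0399416 ]
[True, True, True]
-1
4.475 [-162.1  -49.4   40.5] [-0.05119989  0.40959321  0.09230558] 0.029795382122714778
```

View pics/scene1.png

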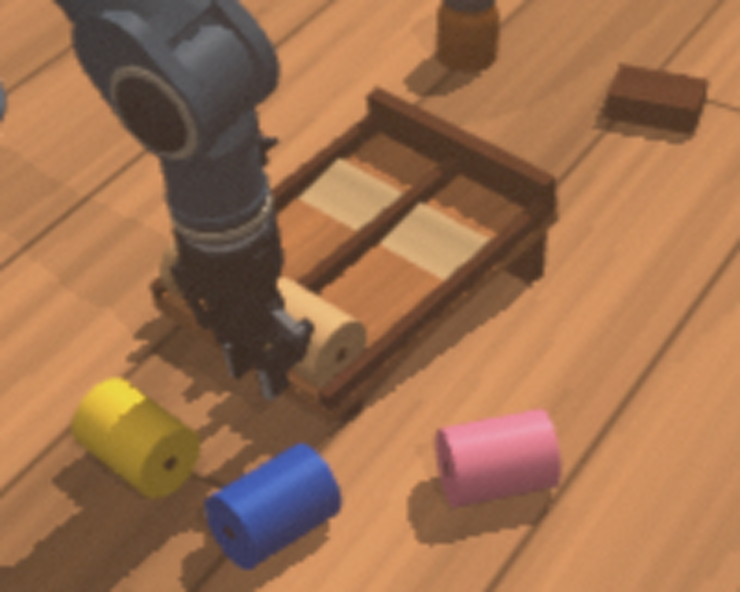

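The two fingertips are at (265,375), just behind the low lip, with the roller at (325,330) still in place. I'll push part of the way and measure where the roller sits relative to the fingers.

```bash
cat >> h.py <<'E'
def report(cam,par,st,tag,show=False):
    p,d=cam;L=(cloud(par,d)-o)@R*1000
    hsv=cv2.cvtColor(p,cv2.COLOR_RGB2HSV)
    m=(L[...,1]>-88)&(L[...,1]<-10)&(L[...,0]>-140)&(L[...,0]<125)&(L[...,2]>22)&(L[...,2]<70)&(hsv[...,2]>110)&(d>0)
    t=L[m];print(tag,'n',len(t),'pct x',np.percentile(t[:,0],[5,50,95]).round(1) if len(t) else '', 'zmax',np.percentile(t[:,2],97).round(1) if len(t) else '')
    # circle fit x,z
    if len(t)>30:
        from scipy.optimize import least_squares
        g=least_squares(lambda q:np.hypot(t[:,0]-q[0]-q[2]*(t[:,1]+49),t[:,2]-q[1])-30,[np.median(t[:,0]),30,0],loss='soft_l1');print('centre x,z,skew',g.x.round(3))
    if st is not None: print(round(st['time_s'],2),'tcp',(R.T@(st['position']-o)*1000).round(1),'F',(R.T@st['wrist_force']).round(2))
E
python3 - <<'E'
from rig import *
from h import *
move_l(at(-70,40),feed=0.04)
sleep(0.3)
for n in("scene","top"):
    p=camera(n);report(p,camera_params(n),sense(),n)
    if n=="scene":cv2.imwrite("pics/scene2.png",cv2.resize(p[0][150:310,170:370,::-1],None,fx=3.7,fy=3.7,interpolation=cv2.INTER_CUBIC))
E
```

```text
scene n 67 pct x [-58.9 -24.4 -10.3] zmax 61.1
centre x,z,skew [-3.0279e+01  2.9562e+01 -2.2000e-02]
7.38 tcp [-70.1 -49.   40. ] F [-1.72 -0.43  1.15]
top n 755 pct x [-50.  -22.8  -0.3] zmax 61.9
centre x,z,skew [-2.8701e+01  3.0240e+01 -3.0000e-03]
7.42 tcp [-70.1 -49.   40. ] F [-1.05  0.06  0.38]
```

View pics/scene2.png

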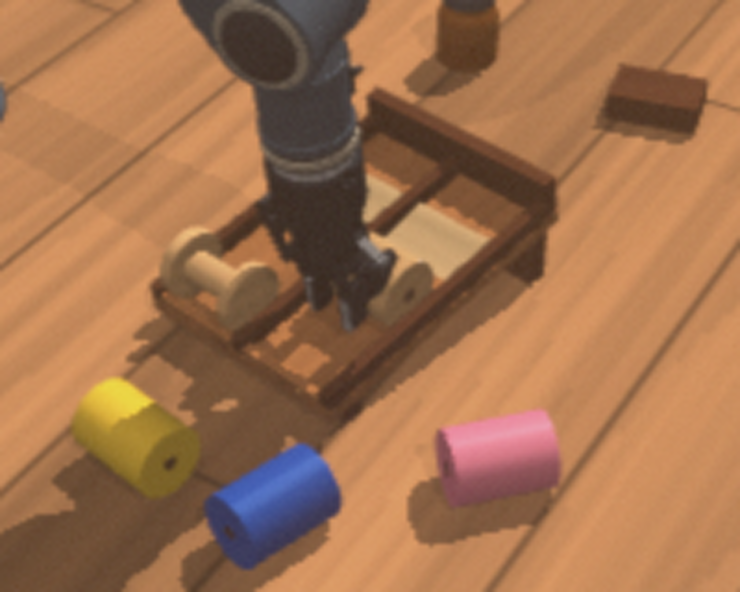

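The roller at (405,280) is square across the gutter and touching the fingers, with its centre 41 mm ahead of the TCP as computed. The spool is undisturbed. I'll go on over the step and stop short of pressing the roller against the stop.

```bash
python3 - <<'E'
from rig import *
from h import *
print(move_l(at(25,40),feed=0.04,until_force=12))
print(move_l(at(49,40),feed=0.025,until_force=12))
sleep(0.4)
n="top";report(camera(n),camera_params(n),sense(),n)
move_l(at(30,40),feed=0.05)
move_l(at(10,150),feed=0.12)
sleep(0.5)
for n in("scene","top"):
    p=camera(n);report(p,camera_params(n),sense(),n)
    if n=="scene":cv2.imwrite("pics/scene3.png",cv2.resize(p[0][150:310,170:370,::-1],None,fx=3.7,fy=3.7,interpolation=cv2.INTER_CUBIC))
E
```

```text
False
False
top n 609 pct x [ 76.3 103.5 122.7] zmax 62.8
centre x,z,skew [ 9.6017e+01  3.0083e+01 -4.0000e-03]
11.51 tcp [ 48.9 -49.   40. ] F [-1.15  0.74  0.36]
scene n 356 pct x [ 64.3  79.  107.4] zmax 62.0
centre x,z,skew [9.4443e+01 2.9630e+01 1.6000e-02]
13.68 tcp [ 10.  -49.  149.9] F [ 0.61  0.59 -0.34]
top n 798 pct x [ 69.9  96.6 122.2] zmax 61.6
centre x,z,skew [ 9.6194e+01  2.9938e+01 -1.0000e-03]
13.72 tcp [ 10.  -49.  149.9] F [-0.74 -0.17 -0.25]
```

View pics/scene3.png

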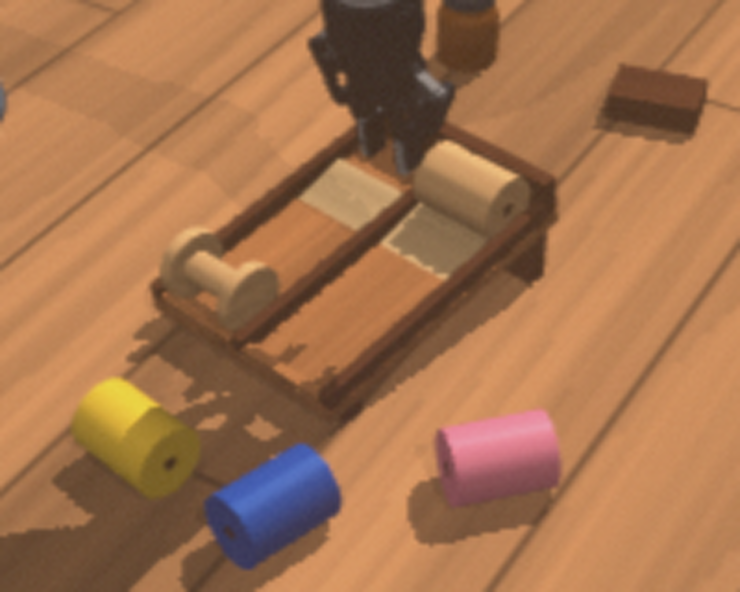

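The roller at (470,185) lies in the pocket against the step, square across the gutter. The spool at (220,275) is where it was, and the gripper is clear above. Handing in.

```bash
python3 - <<'E'
from rig import *
from h import *
sleep(0.5);n="top";report(camera(n),camera_params(n),sense(),n)
print(finish_job())
E
```

```text
top n 795 pct x [ 69.9  96.5 122. ] zmax 62.3
centre x,z,skew [ 9.6243e+01  3.0183e+01 -2.0000e-03]
14.28 tcp [ 10. -49. 150.] F [ 0.26 -0.54  0.66]
the job is handed in; nothing more can be done
None
```

The roller is in the pocket in front of the stop, and I have handed the job in; no verdict was reported. I pushed it up its gutter (the one at y = −49 mm) and over the step with two part-open fingertips, then backed off and lifted clear.

- **Roller position:** the last top-camera check puts its centre at x = 96.2 mm, z = 30.2 mm in the rack frame, with a skew of about 0.002 rad. All are within the limits.
- **At rest:** it moved less than 0.1 mm between the last two top-camera checks, about 0.55 s apart.
- **Camera disagreement:** one reading from the scene camera put it at x = 94.4 mm, z = 29.6 mm, with a skew of 0.016 rad. That is about 2 mm from the top camera, roughly the calibration error, and also within the limits.
- **Forces:** wrist-force readings between moves stayed within about 2 N, and the 12 N stop set for the last two pushes never triggered.
- **Other things:** the spool, jar, block and look-alikes looked unmoved, judged by eye from the pictures rather than measured. The gouge was outside the later pictures, but the arm did not work near it.
- **Time:** about 14.3 s of the 42 s allowed.

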